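Inspect a polished pendant: clip on the raking light, hold the hand lens in focus

ROBOT

A 6-joint arm with a two-finger parallel gripper is mounted at the origin on the work surface. World frame = base frame: x ahead of the robot, y to its left, z up, the work surface at z = 0. Lengths are in m, angles in rad, forces in N, time in s.
With the tool pointing down it reaches from about 0.3 to 0.75 m from the base axis. Payload 8.5 kg.
Tool frame: the origin (TCP) lies midway between the tips of the shut fingers; the grasp point (between the pads) lies 19 mm behind it (bot.grip_depth is the distance from the TCP to the grasp point, in m); z points along the fingers, y is the line along which they close (so a half turn about z gives the same grasp; the last joint's range is limited). The gripper opens to 85 mm and grips with 20 to 120 N. Pads are 22 mm wide; open, the fingers measure 114 mm over their backs; the gripper's body (76 mm by 85 mm) begins 54 mm behind the grasp point. The pads swing forward as they close: fully open they stand 13 mm farther back than shut.
Start: joints at [-1.376, 0.381, 1.297, -0, 1.464, -0.215], TCP at [0.219, -0.504, 0.231] pointing down, gripper open.
Joint ranges: [-3.11, 3.11], [-0.89, 2.33], [0.22, 2.48], [-1.42, 4.56], [0.17, 2.85], [-2.88, 2.88]. Speed limits (rad/s): [2.39, 2.39, 3.14, 3.14, 3.14, 3.14].

INTERFACE

Orientations are given as a 3x3 rotation matrix whose columns are the frame's x, y, z axes.
In Python, from workcell import bot gives the robot as it stands.
- The arm moves only by the shell command python3 nudge.py 'ROWS'. ROWS is rows parted by semicolons, their numbers by spaces, 1 to 12 of them, each of 7 numbers: a rotation vector rx, ry, rz in rad, then dx, dy, dz in m, then the opening from 0.0 (shut) to 1.0 (fully open); each row is the pose to reach, as a shift and turn from the pose commanded when the command began, along the tool's axes at that moment; what a row does not reach only later rows make up. A row lasts 1/8 s, in which the tool goes at most 0.0625 m and 0.188 rad, less where a joint would pass 70% of its speed; a pose out of reach is approached as far as the arm can. The fingers move at their own pace and stop on an object; the grip force is fixed at half the most. Time passes only in rows, so rows that do not move let the fingers close. It prints the time, the measured TCP pose, the force, the opening and the grip force at its end.
- bot.observe(): the state, without advancing time (a new reading comes with each control period).
- bot.grab_frame(name): name is "side" or "top"; returns the picture (480x640x3 uint8, red, green, blue); there is no depth.
- bot.camera_info(name): a dict with "mtx" (3x3 intrinsics, pixels), "world_from_camera" (4x4, takes a point from camera to world coordinates). Camera axes: x right, y down, z forward; pixel columns grow to the right and rows downward; lengths in m; the calibration is good to about 2 mm. A picture is of the moment at which its call begins. camera_info takes no time and is no camera call.
- bot.job_done(): hands the job in; it is judged then, once.
The state is a dict: "clock": time; "joint_positions": joint angles; "joint_velocities": joint speeds; "tau": joint torques, N m; "eef_pos": TCP position; "eef_rot": TCP orientation; "wrist_force": force on the tool from outside, world axes, zero at the start; "torque": the same for the moment, N m; "finger_gap": opening from 0.0 (shut) to 1.0 (fully open); "grasp_force": force on a finger pad.
Only numpy, scipy, OpenCV 4.12 (cv2) and the standard library are available. Lean on these libraries where they do the work, as an engineer would, in place of code of your own. Each camera call takes 0.05 s, during which the arm holds its last target. There are 200 camera calls.

TASK

Take the small clip-on lamp off the burr rack and clip it onto the top edge of the white side board of the viewing stage, pushed right down, near the middle of the edge, with its head on the pendant's side, and let go of it. Then pick up the hand lens by its handle and hold it level over the centre of the pink pendant with the lens at the height of the red focus pointer, and finish while still holding it there, still, clear of everything but your fingers. Leave the pendant where it lies without touching it, do not push the pointer, and do not disturb the bangle, the raw quartz and the jar.

Things in the scene. Friction and masses are not known exactly. Their poses are not given: they have to be found in the camera images.
- stage: Fixed viewing stage: tan base 190 x 230 mm, 12 mm thick, with an upright white side board 8 mm thick, 230 mm wide, top edge 118 mm above the table. Origin on the table; x points level from the board over the base (square to the board), y along the board, z up. Board mid-plane at x = -91 mm; base from x = -100 to 90, y = -115 to 115 mm. The pendant lies on the base.
- board_edge (a point): Middle of the white board's top edge (on its upper face, in the board's mid-plane, 118 mm above the table); axes parallel to the stage's: x square to the board towards the pendant, y along the edge.
- focus_mark (a point): Centre of the red focus pointer: a level red tab 26 x 30 mm, 4 mm thick, standing out from the pendant side of the white board near its +y end (90 mm from the middle). Its height, between 80 and 108 mm above the table, differs each time; the lens centre belongs at this height. Stiff: it moves only if pushed.
- pendant: The piece to inspect: round silver bezel 36 mm across with a pink domed stone, 16 mm high in all, loose on the stage's base (underside 12 mm above the table). Origin at the centre of its underside, z up.
- rack: Fixed wooden burr rack: base 80 x 90 mm, 20 mm high, with an upright brown board 8 mm thick, 90 mm wide, top 96 mm above the table, along y at x = 0; burrs up to 45 mm high at its -x side. Origin on the table under its centre. The lamp is parked on this board.
- lamp: Clip-on lamp, 75 g, sitting on the rack board like a clothes peg, jaws down, levers up. Origin on the pivot (104 mm up at the start), x towards the lamp head, z up. Black fixed lever: outer face x = 13 mm; red moving lever leans out to x = -28 mm. Levers 24 mm wide in y, tops at z = 38 mm. Pinch them from above, fingers closing along x, fingertips above z = 5 mm. Jaw tips at z = -34 mm.
- clip_throat (a point): Roof of the clip's throat, 8 mm below the pivot: it rests on the board's edge when pushed right down (jaw tips then 26 mm below the edge). Axes as the lamp's. Squeezed open, the jaws leave a gap from x = +4 mm (black pad, fixed) to -12 mm (red pad's upper end; -18 mm at the tip): lower it with the board at about x = -4 mm. Pads 14 mm high.
- lamp_head (a point): Centre of the lamp's round head (30 mm across, aluminium with yellow face), 31 mm from the pivot along the lamp's x and 15 mm below it. The head reaches x = 18 to 45 mm and z = 0 to -30 mm in the lamp's frame.
- clip (a joint): Opening of the clip's red half, rad: 0 closed on an 8 mm board, 0.45 squeezed to its stop (both levers then upright and parallel, 26 mm over their outer faces, symmetric about the pivot), -0.14 closed on nothing. Spring: 4 N at the pads on a board; about 9 N at the levers opens it fully.
- loupe: Hand lens, 85 g, lying flat on the table: glass in a dark frame 59 mm across; flat-sided dark wooden handle 14 mm wide, 16 mm high, running along -x from 32 to 110 mm from the lens centre (brass end to 114, brass neck 10 mm thick before it). Origin on the underside plane under the lens centre; z square to the lens. Balances 46 mm from the lens centre.
- lens_center (a point): Centre of the lens, 8 mm above the loupe's underside (half the handle's height).
- bangle: Bystander: silver bangle 66 mm across, 16 mm high, lying flat. Origin under its centre.
- quartz: Bystander: lump of raw pink quartz, about 45 x 36 mm, 38 mm high. Origin under its centre.
- jar: Bystander: small amber jar with a green cap, 42 mm across, 48 mm high. Origin under its centre.

How it is judged:
By the outcome, as a careful person would: the job done as asked, in the order asked, and still so for the second after the job is handed in, while the arm keeps its last pose, push and grip.
It also fails if it takes over 51 s, if anything falls off the work surface, if the arm or the gripper's body presses on something with over 40 N, if the wrist force passes 120 N, or if a joint passes its speed limit or range.

## Working session

There is one attempt and no reset: what is moved stays moved. The work goes in short steps, Python scripts to look and compute and a shell command to move; the robot and the scene stay as the last step left them, time stands still between calls to the robot, and variables do not carry over. Pictures are saved under pics/ and viewed, at most 10 in all, crops included, and the job is handed in when it is done.

```bash
ls; mkdir -p pics; python3 - <<'E'
from workcell import bot
import cv2
for n in("top","side"):
    f=bot.grab_frame(n); cv2.imwrite(f"pics/{n}0.png",f[:,:,::-1])
    i=bot.camera_info(n); print(n,i["mtx"].round(1).tolist(),i["world_from_camera"].round(3).tolist())
s=bot.observe();print(s["clock"],s["eef_rot"].round(3).tolist() if hasattr(s["eef_rot"],'round') else s["eef_rot"])
E
```

```text
nudge.py
pics
workcell.py
top [[439.5, 0.0, 322.1], [0.0, 439.5, 237.1], [0.0, 0.0, 1.0]] [[0.0, -0.995, 0.101, 0.47], [-1.0, 0.001, 0.006, -0.058], [-0.006, -0.101, -0.995, 1.065], [0.0, 0.0, 0.0, 1.0]]
side [[492.9, 0.0, 318.2], [0.0, 492.9, 246.3], [0.0, 0.0, 1.0]] [[-0.926, -0.238, 0.292, 0.317], [-0.377, 0.582, -0.721, 0.546], [0.001, -0.778, -0.628, 0.616], [0.0, 0.0, 0.0, 1.0]]
0.1 [[0.917, 0.398, -0.0], [0.398, -0.917, 0.001], [0.0, -0.001, -1.0]]
```

View pics/top0.png

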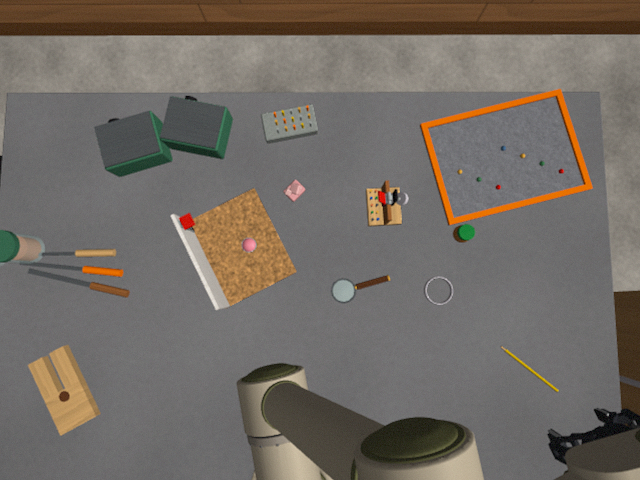

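View pics/side0.png

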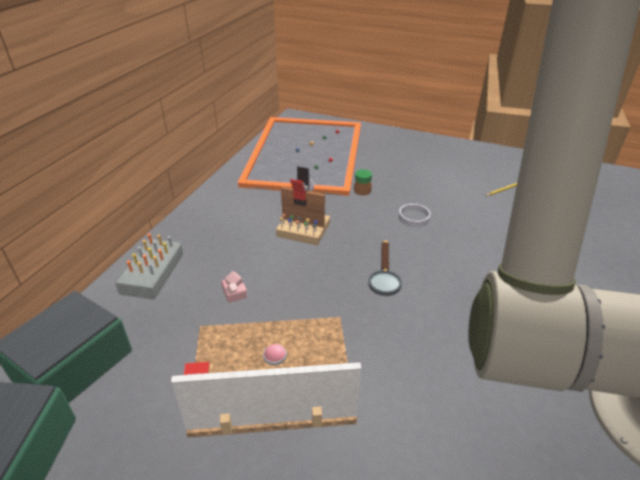

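Top view: the stage is at left, with its board from (172,215) to (222,308), the red pointer at (187,221) and the pendant at (250,245). The rack and lamp are near (388,200), head to the right. The lens is at (343,290) with its handle towards (390,277). The side view shows the same layout, with nothing blocking it. Next I'll enlarge crops for exact features.

```bash
cat > h.py <<'E'
import numpy as np,cv2
from workcell import bot
I={n:bot.camera_info(n) for n in("top","side")}
def ray(n,p):
    T=np.array(I[n]["world_from_camera"]);d=T[:3,:3]@np.linalg.inv(I[n]["mtx"])@[p[0],p[1],1.]
    return T[:3,3],d/np.linalg.norm(d)
def onz(n,p,z):
    o,d=ray(n,p);return o+d*(z-o[2])/d[2]
def tri(pt,ps):
    a,d=ray("top",pt);b,e=ray("side",ps)
    s=np.linalg.lstsq(np.c_[d,-e],b-a,rcond=None)[0]
    return (a+s[0]*d+b+s[1]*e)/2,np.linalg.norm(a+s[0]*d-b-s[1]*e)
def proj(n,P):
    T=np.linalg.inv(I[n]["world_from_camera"]);c=T[:3,:3]@P+T[:3,3];q=I[n]["mtx"]@c;return q[:2]/q[2]
def shot(n,name):
    f=np.ascontiguousarray(bot.grab_frame(n)[:,:,::-1]);cv2.imwrite(f"pics/{name}.png",f);return f
E
python3 - <<'E'
import cv2,numpy as np
t=cv2.imread("pics/top0.png");s=cv2.imread("pics/side0.png")
def c(f,x,y,w,h):return cv2.resize(f[y:y+h,x:x+w],(400,300),interpolation=cv2.INTER_CUBIC)
cv2.imwrite("pics/m.png",np.vstack([np.hstack([c(t,165,182,172,129),c(t,355,170,60,45*1)]),np.hstack([c(s,170,310,200,150),c(s,270,160,80,60)])]))
E
```

```text
(no output)
```

View pics/m.png

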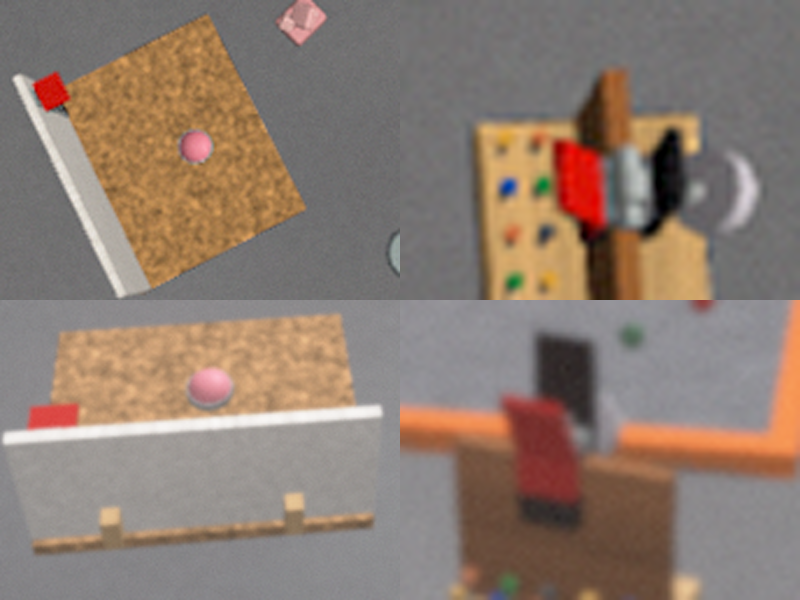

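The crops show the board's white top strip clearly in both views, with the pointer and pendant visible too. The red lever is left of the brown board, the black lever is right of it and the head is further right. Next I'll measure by masks.

```bash
cat > meas.py <<'E'
from h import *
t=cv2.imread("pics/top0.png");s=cv2.imread("pics/side0.png")
def blob(f,fn,x,y,w,h,k=6):
    g=cv2.resize(f[y:y+h,x:x+w],None,fx=k,fy=k,interpolation=cv2.INTER_CUBIC)
    hsv=cv2.cvtColor(g,cv2.COLOR_BGR2HSV).astype(int)
    m=fn(*hsv.transpose(2,0,1)).astype(np.uint8)
    c=max(cv2.findContours(m,0,2)[0],key=cv2.contourArea)[:,0].astype(float)
    return (c+.5)/k-.5+[x,y]
def rect(c): 
    r=cv2.minAreaRect(c.astype(np.float32));return r,cv2.boxPoints(r)
white=lambda H,S,V:(V>205)&(S<40)
red=lambda H,S,V:((H<6)|(H>174))&(S>150)&(V>90)
pink=lambda H,S,V:((H<6)|(H>165))&(S>60)&(V>120)
wood=lambda H,S,V:(H>8)&(H<25)&(S>70)&(V>80)
if __name__=="__main__":
    P=np.array
    W={}
    for n,f,b in(("top",t,(165,205,65,110)),("side",s,(168,355,200,40))):
        c=blob(f,white,*b);r,bx=rect(c);w=P([onz(n,p,.118) for p in c])[:,:2]
        rr,bb=rect(w*1000);print(n,"edge",np.round(rr[0],1),np.round(rr[1],1),round(rr[2],2))
    c=blob(t,wood,180,182,120,130);w=P([onz("top",p,.012) for p in c])[:,:2];rr,_=rect(w*1000);print("base",rr)
    c=blob(t,pink,235,230,30,30);(u,r)=cv2.minEnclosingCircle(c.astype(np.float32));c2=blob(s,pink,255,338,40,30);r2,_=rect(c2)
    print("pend px",u,r,r2,"on z",onz("top",u,.022).round(4),onz("side",r2[0],.022).round(4))
    c=blob(t,red,175,208,25,25);r,bt=rect(c);print("tab top",bt.round(1).tolist())
    c2=blob(s,red,175,355,40,25);ap=cv2.approxPolyDP(c2.astype(np.float32).reshape(-1,1,2),1.5,True)[:,0];print("tab side",ap.round(1).tolist())
    # rack/lamp
    c=blob(t,wood,360,180,50,52);w=P([onz("top",p,.02) for p in c])[:,:2];rr,_=rect(w*1000);print("rackbase",rr)
    redl=lambda H,S,V:((H<6)|(H>174))&(S>190)&(V>130)
    c=blob(t,redl,370,188,25,20);print("redlever top",rect(c)[0],rect(c)[1].tolist())
    blk=lambda H,S,V:(V<40)
    c=blob(t,blk,385,186,20,22);print("blk top",rect(c)[0])
    c=blob(s,blk,295,163,20,25);print("blk side",rect(c)[0],rect(c)[1].tolist())
    c=blob(s,lambda H,S,V:((H<8)|(H>170))&(S>120),285,175,25,35);print("red side",rect(c)[0],rect(c)[1].tolist())
    # loupe
    c=blob(t,lambda H,S,V:(H>4)&(H<20)&(S>110)&(V<160),350,268,45,25);w=P([onz("top",p,.012) for p in c])[:,:2];rr,_=rect(w*1000);print("handle",rr)
    c=blob(t,lambda H,S,V:(V>120),325,272,35,36);u,r=cv2.minEnclosingCircle(c.astype(np.float32));print("lens",u,r,onz("top",u,.01))
    c=blob(s,lambda H,S,V:(V>125),365,262,40,36);r,_=rect(c);print("lens s",r,onz("side",r[0],.01))
    c=blob(s,lambda H,S,V:((H>170)|(H<20))&(S>90)&(V<160),375,235,20,38);r,b=rect(c);print("handle s",r,P([onz("side",p,.012) for p in b]).round(4).tolist())
E
python3 meas.py
```

```text
top edge [514.5 223.9] [228.6   8.4] 27.24
side edge [514.6 224.9] [230.1   9.7] 27.39
base ((556.07763671875, 141.37013244628906), (231.8172149658203, 178.9428253173828), 27.207334518432617)
pend px (248.61709594726562, 244.54954528808594) 7.07825231552124 ((274.4166259765625, 352.2499694824219), (20.33333969116211, 16.999996185302734), 0.0) on z [0.5581 0.1237 0.022 ] [0.5584 0.1266 0.022 ]
tab top [[178.10000610351562, 217.6999969482422], [189.10000610351562, 212.1999969482422], [195.3000030517578, 224.5], [184.1999969482422, 230.0]]
tab side [[208.1999969482422, 362.3999938964844], [186.1999969482422, 363.8999938964844], [184.39999389648438, 372.3999938964844], [206.8000030517578, 371.6000061035156]]
rackbase ((650.3261108398438, -177.88421630859375), (92.52737426757812, 39.26180648803711), 3.024008274078369)
redlever top ((381.2657775878906, 197.17123413085938), (13.243599891662598, 6.5527544021606445), 86.12153625488281) [[377.54901123046875, 190.78622436523438], [384.08673095703125, 190.34298706054688], [384.9825439453125, 203.55624389648438], [378.44482421875, 203.99948120117188]]
blk top ((394.3717956542969, 197.10897827148438), (4.796013832092285, 15.5663480758667), 7.1249165534973145)Traceback (most recent call last):
  File "meas.py", line 32, in <module>
    c=blob(s,blk,295,163,20,25);print("blk side",rect(c)[0],rect(c)[1].tolist())
  File "meas.py", line 7, in blob
    c=max(cv2.findContours(m,0,2)[0],key=cv2.contourArea)[:,0].astype(float)
      ~~~^^^^^^^^^^^^^^^^^^^^^^^^^^^^^^^^^^^^^^^^^^^^^^^^
ValueError: max() iterable argument is empty
```

```bash
sed -i 's/c=blob(s,blk,295/c=blob(s,lambda H,S,V:(V<75)\&(S<90),295/' meas.py; sed -i 's/    # rack\/lamp/    for a in bt:\n        for b in ap: q,e=tri(a,b); e<.008 and print("tabtri",a.round(1),b.round(1),q.round(4),round(e,4))/' meas.py; python3 meas.py | tail -n +8
```

```text
tabtri [178.1 217.7] [184.4 372.4] [0.6089 0.2626 0.1158] 0.0006
tabtri [189.1 212.2] [186.2 363.9] [0.6229 0.2429 0.1019] 0.0016
tabtri [189.1 212.2] [184.4 372.4] [0.6252 0.2472 0.0884] 0.0012
tabtri [195.3 224.5] [208.2 362.4] [0.5968 0.2293 0.1012] 0.0017
tabtri [195.3 224.5] [206.8 371.6] [0.5988 0.2337 0.0866] 0.0016
tabtri [184.2 230. ] [208.2 362.4] [0.5819 0.2453 0.1274] 0.0028
tabtri [184.2 230. ] [206.8 371.6] [0.5835 0.2497 0.1139] 0.0028
rackbase ((650.3261108398438, -177.88421630859375), (92.52737426757812, 39.26180648803711), 3.024008274078369)
redlever top ((381.2657775878906, 197.17123413085938), (13.243599891662598, 6.5527544021606445), 86.12153625488281) [[377.54901123046875, 190.78622436523438], [384.08673095703125, 190.34298706054688], [384.9825439453125, 203.55624389648438], [378.44482421875, 203.99948120117188]]
blk top ((394.3717956542969, 197.10897827148438), (4.796013832092285, 15.5663480758667), 7.1249165534973145)
blk side ((302.58331298828125, 175.66665649414062), (17.166671752929688, 10.666656494140625), 90.0) [[297.25, 167.08331298828125], [307.91662597
[... 151 characters left out ...]
00057983398438), 80.41709899902344) [[289.65057373046875, 179.68670654296875], [303.15948486328125, 177.406005859375], [306.9349365234375, 199.76858520507812], [293.426025390625, 202.04928588867188]]
handle ((469.2984924316406, -169.50408935546875), (13.6956787109375, 87.16163635253906), 15.139633178710938)
lens (342.98828125, 290.3143310546875) 11.051432609558105 [ 0.44958943 -0.10125393  0.01      ]
lens s ((384.5, 279.5), (35.83331298828125, 39.83331298828125), 90.0) [ 0.45216876 -0.10556002  0.01      ]
handle s ((384.75, 255.5833282470703), (5.33331298828125, 28.666656494140625), 0.0) [[0.4631, -0.1267, 0.012], [0.4872, -0.2087, 0.012], [0.4775, -0.2127, 0.012], [0.454, -0.1305, 0.012]]
```

```bash
python3 - <<'E'
from meas import *
E=np.array([.5145,.2244,.118]);sx=np.array([.4575,-.889,0]);sy=np.array([.889,.4575,0])
def plane(n,p,x):
    o,d=ray(n,p);q=o+d*((x-(o-E)@sx)/(d@sx));return ((q-E)@sy).round(4),q[2].round(4)
for a in[(189.1,212.2),(195.3,224.5)]:print("top far",plane("top",a,.030))
for a in[(178.1,217.7),(184.2,230)]:print("top near",plane("top",a,.004))
for a in[(186.2,363.9),(208.2,362.4)]:print("side far",plane("side",a,.030),plane("side",a,.031))
c=blob(t,white,165,205,65,110)
for p in c[::60]:
    q=onz("top",p,.118)-E;print("strip",p.round(1),(q@sx*1000).round(1),(q@sy*1000).round(1))
# predicted pixels
for z in(.095,.1,.105):print(z,[proj("top",np.r_[(E+sx*x+sy*y)[:2],z]).round(1).tolist() for x,y in((.004,.105),(.03,.105),(.03,.075),(.004,.075))],[proj("side",np.r_[(E+sx*x+sy*y)[:2],z]).round(1).tolist() for x,y in((.03,.105),(.03,.075))])
print(proj("top",E+sy*.115),proj("top",E+sy*.115+sx*.004))
# lamp
for z in(.142,):
  print("blk top",onz("top",(394.37,197.1),z),"red",onz("top",(378,197.4),z-.005))
E
```

```text
top far (np.float64(0.1098), np.float64(0.0869))
top far (np.float64(0.0786), np.float64(0.085))
top near (np.float64(0.1081), np.float64(0.0931))
top near (np.float64(0.0771), np.float64(0.092))
side far (np.float64(0.1031), np.float64(0.1057)) (np.float64(0.1034), np.float64(0.1044))
side far (np.float64(0.0755), np.float64(0.1056)) (np.float64(0.0757), np.float64(0.1044))
strip [172.1 214.2] 1.4 113.9
strip [176.6 228.6] -3.4 80.9
strip [183.4 242.1] -2.8 47.4
strip [190.1 255.8] -2.7 14.0
strip [196.9 270.4] -3.2 -21.3
strip [203.2 283.6] -3.2 -52.9
strip [210.1 297.6] -3.1 -86.5
strip [218.1 307.1] 3.4 -112.4
strip [210.8 291.8] 3.5 -76.0
strip [204.2 277.4] 4.4 -42.0
strip [196.6 261.8] 4.2 -4.1
strip [189.9 248.2] 4.0 28.9
strip [182.8 233.2] 4.2 65.5
strip [176.1 219.6] 4.1 99.3
0.095 [[178.4, 218.8], [188.9, 213.5], [194.7, 225.4], [184.2, 230.7]] [[186.1, 369.2], [209.7, 367.6]]
0.1 [[177.7, 218.5], [188.2, 213.2], [194.0, 225.1], [183.5, 230.4]] [[185.4, 366.8], [209.2, 365.1]]
0.105 [[176.9, 218.2], [187.5, 212.8], [193.4, 224.8], [182.7, 230.2]] [[184.8, 364.4], [208.7, 362.7]]
[171.3183803  214.11273734] [172.97283228 213.28181841]
blk top [ 0.64917397 -0.20616418  0.142     ] red [ 0.64953611 -0.17194109  0.137     ]
```

```bash
cat > go.py <<'E'
# go.py X Y Z yawdeg(world angle of tool y): prints the shift and turn in tool axes
import sys,numpy as np
from workcell import bot
from scipy.spatial.transform import Rotation as Ro
s=bot.observe();R=np.array(s["eef_rot"]);p=np.array(s["eef_pos"])
x,y,z,a=map(float,sys.argv[1:]);a=np.radians(a)
Y=np.array([np.cos(a),np.sin(a),0]);Z=np.array([0,0,-1.]);T=np.c_[np.cross(Y,Z),Y,Z]
print("rotvec",Ro.from_matrix(R.T@T).as_rotvec().round(4),"shift",(R.T@(np.array([x,y,z])-p)).round(4),"t",s["clock"],"q6",round(s["joint_positions"][5],2))
E
python3 go.py .649 -.199 .225 -86.9; python3 - <<'E'
import cv2,numpy as np
s=cv2.imread("pics/side0.png").astype(int)
print("rows",[(r,s[r,191:203].mean(0).round().astype(int).tolist()) for r in range(359,369)])
print("top-of-lamp black/brown rows"); 
E
```

```text
rotvec [-1.300e-03 -1.000e-04  3.557e-01] shift [ 0.5159 -0.1086  0.0061] t 0.1 q6 -0.22
rows [(359, [123, 145, 171]), (360, [119, 141, 170]), (361, [111, 130, 174]), (362, [97, 110, 192]), (363, [79, 86, 211]), (364, [70, 74, 219]), (365, [69, 72, 220]), (366, [68, 72, 220]), (367, [68, 72, 220]), (368, [67, 71, 220])]
top-of-lamp black/brown rows
```

```bash
python3 nudge.py '0 0 0.18 0.06 -0.012 0 1;0 0 0.3557 0.12 -0.025 0 1;0 0 0.3557 0.18 -0.038 0 1;0 0 0.3557 0.24 -0.05 0 1;0 0 0.3557 0.30 -0.063 0 1;0 0 0.3557 0.36 -0.076 0 1;0 0 0.3557 0.42 -0.088 0 1;0 0 0.3557 0.47 -0.099 0 1;0 0 0.3557 0.5159 -0.1086 0.006 1;0 0 0.3557 0.5159 -0.1086 0.006 1;0 0 0.3557 0.5159 -0.1086 0.006 1;0 0 0.3557 0.5159 -0.1086 0.006 1'
python3 go.py .649 -.199 .112 -86.9
python3 - <<'E'
from meas import *
E=np.array([.5145,.2244,.118]);sx=np.array([.4575,-.889,0]);sy=np.array([.889,.4575,0])
# side: strip edges by half level at columns
g=s.astype(float)
for u in(230,260,290,320):
    col=g[350:400,u].mean(1)
    i=np.argmax(col);
    # far (upper) & near (lower) half crossings
    up=col[i-6];lo=col[i+8];h1=(col[i]+up)/2;h2=(col[i]+lo)/2
    a=i
    while col[a]>h1:a-=1
    ra=350+a+(h1-col[a])/(col[a+1]-col[a])
    b=i
    while col[b]>h2:b+=1
    rb=350+b-1+(col[b-1]-h2)/(col[b-1]-col[b])
    A=(onz("side",(u,ra),.118)-E);B=(onz("side",(u,rb),.118)-E)
    print(u,round(ra,2),round(rb,2),"x mm",round(A@sx*1e3,1),round(B@sx*1e3,1),"y",round(A@sy*1e3))
def plane(n,p,x):
    o,d=ray(n,p);q=o+d*((x-(o-E)@sx)/(d@sx));return q[2].round(4)
print("tab top z",plane("side",(197,362.15),.030))
E
```

```text
clock: 1.6
eef_pos: [0.6483, -0.2002, 0.2257]
eef_rot: [[0.999, 0.053, 0.0], [0.053, -0.999, -0.0], [0.0, 0.0, -1.0]]
wrist_force: [-0.2, -0.1, -0.0]
finger_gap: 1.001
grasp_force: 0.0
rotvec [ 0.0002 -0.0001 -0.0014] shift [ 0.0007 -0.0012  0.1137] t 1.6 q6 1.04
230 371.18 377.45 x mm 4.4 -4.8 y 45
260 368.74 375.16 x mm 4.9 -4.6 y 9
290 366.65 373.1 x mm 4.8 -4.8 y -28
320 364.65 371.03 x mm 4.6 -5.0 y -65
tab top z 0.1077
```

```bash
python3 nudge.py '0 0 0 0.0007 -0.0012 0.05 1;0 0 0 0.0007 -0.0012 0.09 1;0 0 0 0.0007 -0.0012 0.1137 1;0 0 0 0.0007 -0.0012 0.1137 1;0 0 0 0.0007 -0.0012 0.1137 1'
python3 - <<'E'
from h import *
a=shot("top","a1")[150:240,340:460];b=shot("side","b1")[130:250,240:400]
cv2.imwrite("pics/m1.png",np.hstack([cv2.resize(a,(400,300)),cv2.resize(b,(400,300))]))
E
```

```text
clock: 2.22
eef_pos: [0.65, -0.1988, 0.1133]
eef_rot: [[0.999, 0.053, 0.002], [0.053, -0.999, -0.001], [0.002, 0.001, -1.0]]
wrist_force: [0.1, 0.4, 0.0]
finger_gap: 0.999
grasp_force: 0.0
```

View pics/m1.png

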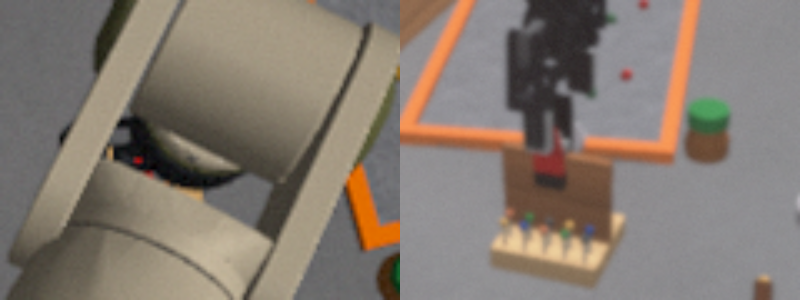

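The top view is blocked by the arm. In the side view the open fingers straddle the red lever, above the rack board. Closing now.

```bash
python3 nudge.py '0 0 0 0 0 0 0.7;0 0 0 0 0 0 0.6;0 0 0 0 0 0 0.5;0 0 0 0 0 0 0.45;0 0 0 0 0 0 0.4;0 0 0 0 0 0 0.35;0 0 0 0 0 0 0.3;0 0 0 0 0 0 0.25;0 0 0 0 0 0 0.2;0 0 0 0 0 0 0.15;0 0 0 0 0 0 0.1;0 0 0 0 0 0 0.1'
```

```text
clock: 3.82
eef_pos: [0.6506, -0.2006, 0.1146]
eef_rot: [[0.999, 0.053, 0.005], [0.053, -0.999, -0.006], [0.004, 0.006, -1.0]]
wrist_force: [-1.8, -6.6, 12.8]
finger_gap: 0.288
grasp_force: 59.9
```

```bash
python3 nudge.py '0 0 0 0 0.002 -0.001 0.1;0 0 0 0 0.004 -0.001 0.1;0 0 0 0 0.004 -0.01 0.1;0 0 0 0 0.004 -0.025 0.1;0 0 0 0 0.004 -0.05 0.1;0 0 0 0 0.004 -0.09 0.1;0 0 0 0 0.004 -0.11 0.1;0 0 0 0 0.004 -0.11 0.1'
python3 - <<'E'
from h import *
shot("top","a2");b=shot("side","b2")[60:210,220:420]
cv2.imwrite("pics/m2.png",cv2.resize(b,(800,600),interpolation=2))
E
python3 go.py .5164 .2208 .225 -62.8
```

```text
clock: 4.82
eef_pos: [0.6503, -0.2025, 0.2237]
eef_rot: [[0.999, 0.054, 0.003], [0.054, -0.999, -0.002], [0.003, 0.002, -1.0]]
wrist_force: [-0.2, 1.0, -0.9]
finger_gap: 0.283
grasp_force: 59.4
rotvec [-0.0007  0.0011 -0.4208] shift [-0.1102 -0.4294 -0.0039] t 4.925 q6 1.04
```

View pics/m2.png

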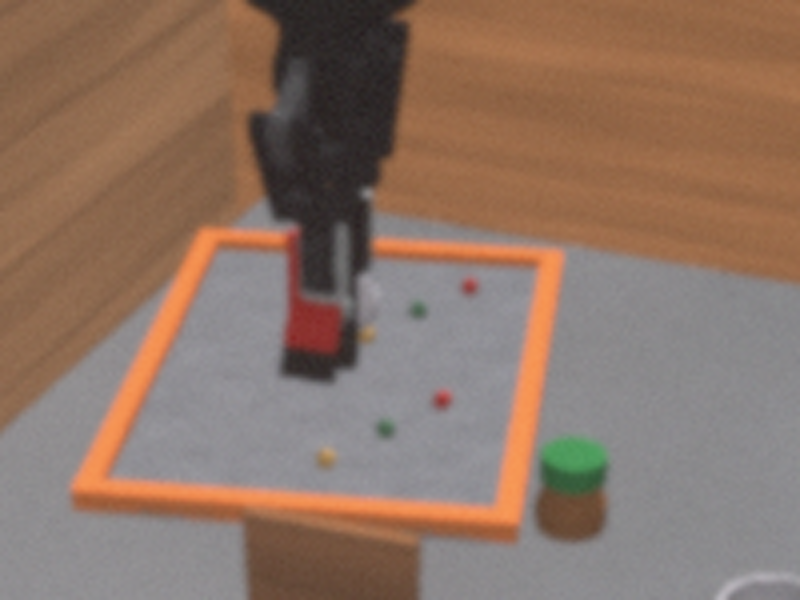

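The lamp hangs upright and squeezed open in the fingers, clear of the rack board, with its head at about (365,300) on the far side. Carrying it to the stage.

```bash
python3 nudge.py '0 0 -0.1 -0.012 -0.045 0 0.1;0 0 -0.2 -0.025 -0.095 0 0.1;0 0 -0.3 -0.038 -0.15 0 0.1;0 0 -0.4 -0.051 -0.2 0 0.1;0 0 -0.4208 -0.064 -0.25 0 0.1;0 0 -0.4208 -0.077 -0.3 0 0.1;0 0 -0.4208 -0.09 -0.35 0 0.1;0 0 -0.4208 -0.1 -0.39 -0.002 0.1;0 0 -0.4208 -0.107 -0.415 -0.003 0.1;0 0 -0.4208 -0.1102 -0.4294 -0.0039 0.1;0 0 -0.4208 -0.1102 -0.4294 -0.0039 0.1;0 0 -0.4208 -0.1102 -0.4294 -0.0039 0.1'
python3 go.py .5164 .2208 .150 -62.8
python3 - <<'E'
from h import *
a=shot("top","a3")[180:330,140:340];b=shot("side","b3")[250:400,170:370]
cv2.imwrite("pics/m3.png",np.hstack([cv2.resize(a,(400,300),interpolation=2),cv2.resize(b,(400,300),interpolation=2)]))
E
```

```text
clock: 6.42
eef_pos: [0.517, 0.2199, 0.2252]
eef_rot: [[0.89, 0.456, -0.001], [0.456, -0.89, -0.0], [-0.001, 0.0, -1.0]]
wrist_force: [0.7, -0.6, -0.9]
finger_gap: 0.285
grasp_force: 59.4
rotvec [ 0.0001  0.0007 -0.0008] shift [-0.     -0.0011  0.0752] t 6.425 q6 1.29
```

View pics/m3.png

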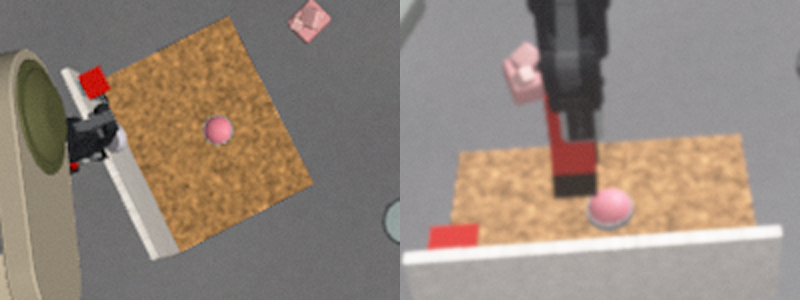

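The lamp hangs over the board near mid-edge, with its head (white blob near (118,138)) towards the pendant and the pointer clear. Lowering the jaws over the edge.

```bash
python3 nudge.py '0 0 0 0 -0.001 0.03 0.1;0 0 0 0 -0.001 0.055 0.1;0 0 0 0 -0.001 0.065 0.1;0 0 0 0 -0.001 0.07 0.1;0 0 0 0 -0.001 0.075 0.1;0 0 0 0 -0.001 0.075 0.1'
python3 go.py .5164 .2208 .1366 -62.8
python3 - <<'E'
from h import *
b=shot("side","b4")[300:420,190:350]
cv2.imwrite("pics/m4.png",cv2.resize(b,(640,480),interpolation=2))
E
```

```text
clock: 7.28
eef_pos: [0.5163, 0.2216, 0.1507]
eef_rot: [[0.889, 0.457, 0.0], [0.457, -0.889, 0.0], [0.0, 0.0, -1.0]]
wrist_force: [0.8, 0.2, -0.7]
finger_gap: 0.281
grasp_force: 59.4
rotvec [ 0.0001 -0.0003  0.0002] shift [-0.0003  0.0008  0.0141] t 7.275 q6 1.29
```

View pics/m4.png

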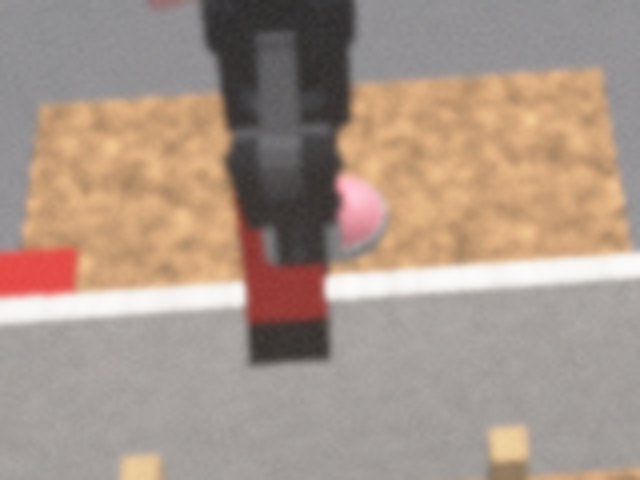

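The red jaw hangs outside the board, at about (288,340) in the crop, so the board is inside the jaws with no force. Pushing down.

```bash
python3 nudge.py '0 0 0 0 0 0.006 0.1;0 0 0 0 0 0.011 0.1;0 0 0 0 0 0.014 0.1;0 0 0 0 0 0.0155 0.1;0 0 0 0 0 0.0155 0.1'
```

```text
clock: 7.95
eef_pos: [0.5161, 0.2216, 0.1365]
eef_rot: [[0.889, 0.457, 0.001], [0.457, -0.889, 0.0], [0.001, 0.001, -1.0]]
wrist_force: [-5.8, -2.0, 12.3]
finger_gap: 0.284
grasp_force: 61.6
```

```bash
python3 nudge.py '0 0 0 0 -0.0015 0 0.1;0 0 0 0 -0.003 0 0.1;0 0 0 0 -0.003 0 0.1;0 0 0 0 -0.003 0 0.35;0 0 0 0 -0.003 0.001 0.4;0 0 0 0 -0.003 0.002 0.5;0 0 0 0 -0.003 0.002 0.6;0 0 0 0 -0.003 0.002 0.8;0 0 0 0 -0.003 0.002 1;0 0 0 0 -0.003 0.002 1;0 0 0 0 -0.003 0.002 1'
python3 - <<'E'
from h import *
b=shot("side","b5")[300:420,190:350];shot("top","a5")
cv2.imwrite("pics/m5.png",cv2.resize(b,(640,480),interpolation=2))
E
```

```text
clock: 9.32
eef_pos: [0.5148, 0.2243, 0.133]
eef_rot: [[0.889, 0.457, -0.0], [0.457, -0.889, 0.0], [-0.0, -0.0, -1.0]]
wrist_force: [0.6, 0.1, -0.4]
finger_gap: 1.001
grasp_force: 0.0
```

View pics/m5.png

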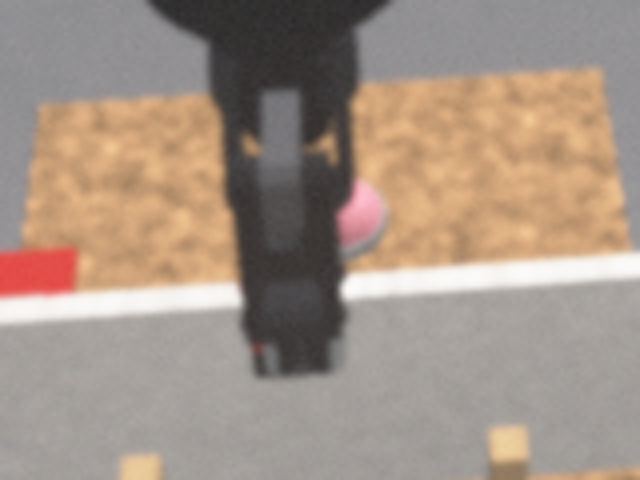

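The near finger hides the lamp in this view, so I'll lift straight up and look.

```bash
python3 nudge.py '0 0 0 0 0 -0.03 1;0 0 0 0 0 -0.08 1;0 0 0 0 0 -0.12 1;0 0 0 0 0 -0.12 1;0 0 0 0 0 -0.12 1'
python3 - <<'E'
from h import *
b=shot("side","b6")[290:410,190:350];a=shot("top","a6")[200:290,150:270]
cv2.imwrite("pics/m6.png",np.hstack([cv2.resize(a,(400,300),interpolation=2),cv2.resize(b,(400,300),interpolation=2)]))
E
python3 go.py .4632 -.148 .20 15.2
```

```text
clock: 10.05
eef_pos: [0.5145, 0.2242, 0.2522]
eef_rot: [[0.889, 0.457, -0.001], [0.457, -0.889, -0.0], [-0.001, -0.0, -1.0]]
wrist_force: [0.5, -0.3, -0.1]
finger_gap: 1.0
grasp_force: 0.0
rotvec [-0.0023  0.0016 -1.3612] shift [-0.2156  0.3077  0.052 ] t 10.15 q6 1.3
```

View pics/m6.png

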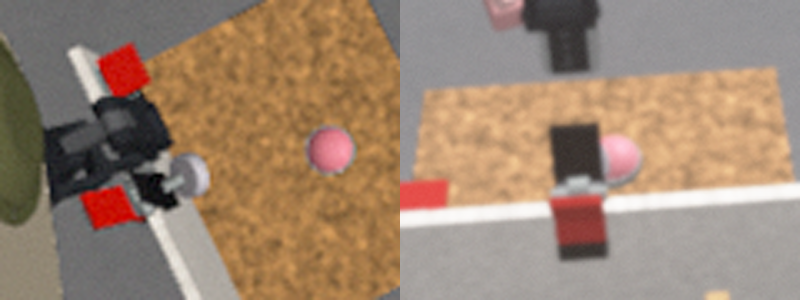

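The lamp is clipped upright on the edge, red jaw outside and head at about (187,175) on the pendant side. The pointer and pendant are untouched. I'll check the seat height numerically and go to the loupe.

```bash
python3 - <<'E'
from h import *
E=np.array([.5145,.2244,.118]);sx=np.array([.4575,-.889,0]);sy=np.array([.889,.4575,0])
for d in(0,.005):
  print(d,"tip",[proj("side",np.r_[(E+sx*x)[:2],.092+d]).round(1).tolist() for x in(-.008,-.012)],"blk top",[proj("side",np.r_[(E+sx*x)[:2],.164+d]).round(1).tolist() for x in(.009,.013)])
E
python3 nudge.py '0 0 -0.18 -0.025 0.035 0 1;0 0 -0.36 -0.05 0.07 0 1;0 0 -0.54 -0.075 0.105 0.01 1;0 0 -0.72 -0.1 0.14 0.02 1;0 0 -0.9 -0.125 0.18 0.03 1;0 0 -1.08 -0.15 0.215 0.04 1;0 0 -1.26 -0.175 0.25 0.05 1;0 0 -1.3612 -0.2 0.285 0.052 1;0 0 -1.3612 -0.2156 0.3077 0.052 1;0 0 -1.3612 -0.2156 0.3077 0.052 1;0 0 -1.3612 -0.2156 0.3077 0.052 1'
python3 go.py .4632 -.148 .004 15.2
```

```text
0 tip [[268.6, 389.7], [268.6, 392.5]] blk top [[264.7, 341.0], [264.6, 338.4]]
0.005 tip [[268.3, 387.3], [268.4, 390.1]] blk top [[264.4, 338.2], [264.4, 335.6]]
clock: 11.52
eef_pos: [0.4636, -0.1472, 0.2005]
eef_rot: [[-0.262, 0.965, -0.001], [0.965, 0.262, 0.001], [0.001, -0.001, -1.0]]
wrist_force: [-0.1, -0.0, 0.9]
finger_gap: 1.0
grasp_force: 0.0
rotvec [-0.0007 -0.0012  0.0001] shift [-0.0009 -0.0004  0.1965] t 11.525 q6 -0.82
```

```bash
python3 nudge.py '0 0 0 -0.001 0 0.06 1;0 0 0 -0.001 0 0.12 1;0 0 0 -0.001 0 0.17 1;0 0 0 -0.001 0 0.19 1;0 0 0 -0.001 0 0.1965 0.8;0 0 0 -0.001 0 0.1965 0.5;0 0 0 -0.001 0 0.1965 0.3;0 0 0 -0.001 0 0.1965 0.2;0 0 0 -0.001 0 0.1965 0.1;0 0 0 -0.001 0 0.1965 0;0 0 0 -0.001 0 0.1965 0;0 0 0 -0.001 0 0.1965 0'
```

```text
clock: 13.02
eef_pos: [0.4644, -0.149, 0.0054]
eef_rot: [[-0.262, 0.965, 0.001], [0.965, 0.262, -0.001], [-0.001, 0.001, -1.0]]
wrist_force: [-0.7, 0.9, 6.1]
finger_gap: 0.146
grasp_force: 59.3
```

```bash
python3 nudge.py '0 0 0 0 0 -0.01 0;0 0 0 0 0 -0.04 0;0 0 0 0 0 -0.09 0;0 0 0 0 0 -0.13 0;0 0 0 0 0 -0.16 0;0 0 0 0 0 -0.16 0'
python3 go.py .5719 .0785 .16 15.2
```

```text
clock: 13.78
eef_pos: [0.4646, -0.1492, 0.1668]
eef_rot: [[-0.262, 0.965, 0.004], [0.965, 0.262, -0.003], [-0.004, 0.003, -1.0]]
wrist_force: [-0.5, -0.5, -2.0]
finger_gap: 0.141
grasp_force: 58.8
rotvec [0.0034 0.0036 0.    ] shift [0.1917 0.1632 0.0067] t 13.775 q6 -0.82
```

```bash
python3 nudge.py '0 0 0 0.025 0.021 0 0;0 0 0 0.055 0.047 0 0;0 0 0 0.09 0.077 0 0;0 0 0 0.125 0.106 0.002 0;0 0 0 0.155 0.132 0.004 0;0 0 0 0.175 0.149 0.0055 0;0 0 0 0.187 0.159 0.0065 0;0 0 0 0.1917 0.1632 0.0067 0;0 0 0 0.1917 0.1632 0.0067 0;0 0 0 0.1917 0.1632 0.0067 0'
python3 - <<'E'
from h import *
a=shot("top","a7")[190:310,160:320];b=shot("side","b7")[260:410,170:370]
cv2.imwrite("pics/m7.png",np.hstack([cv2.resize(a,(400,300),interpolation=2),cv2.resize(b,(400,300),interpolation=2)]))
E
```

```text
clock: 15.02
eef_pos: [0.571, 0.0782, 0.1579]
eef_rot: [[-0.261, 0.965, -0.0], [0.965, 0.261, -0.0], [-0.0, -0.0, -1.0]]
wrist_force: [-1.7, -0.7, -0.2]
finger_gap: 0.14
grasp_force: 58.8
```

View pics/m7.png

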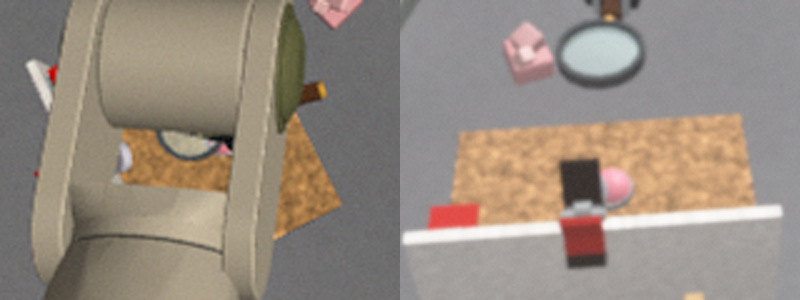

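The lens is held level at side pixel about (271,286), over the base with the handle away from the board. The lamp, pointer and pendant are all in place. I'll measure the lens against its predicted spot and refine the pointer with half-level edges.

```bash
python3 - <<'E'
from meas import *
from scipy.optimize import least_squares
from scipy.ndimage import map_coordinates as mc
E=np.array([.5145,.2244,.118]);sx=np.array([.4575,-.889,0]);sy=np.array([.889,.4575,0])
st=bot.observe();R=np.array(st["eef_rot"]);p=np.array(st["eef_pos"]);L=p+R@[.0485,-.001,-.0026]
b=cv2.imread("pics/b7.png");k=6
g=b[265:310,240:305];g=cv2.resize(g,None,fx=k,fy=k,interpolation=2);hsv=cv2.cvtColor(g,cv2.COLOR_BGR2HSV).astype(int)
m=((hsv[...,0]>70)&(hsv[...,0]<115)&(hsv[...,1]>12)&(hsv[...,2]>145)).astype(np.uint8)
c=max(cv2.findContours(m,0,2)[0],key=cv2.contourArea);e=cv2.fitEllipse(c);u=(np.array(e[0])+.5)/k-.5+[240,265]
th=np.linspace(0,6.28,60);C=np.array([proj("side",L+.026*np.array([np.cos(a),np.sin(a),0])) for a in th]).astype(np.float32)
pe=cv2.fitEllipse(C);print("lens pred",L.round(4),pe,"meas",u.round(2),np.array(e[1])/k,e[2],"at z",onz("side",u,L[2]).round(4))
# tab, half-level redness profiles
def edge(img,p0,p1):  # along line, redness half crossing
    q=np.linspace(p0,p1,200);f=img.astype(float);r=f[...,2]-(f[...,0]+f[...,1])/2
    v=mc(r,[q[:,1],q[:,0]],order=1);h=(v[0]+v[-1])/2;i=np.where((v[:-1]-h)*(v[1:]-h)<=0)[0][0];return q[i]
for z0 in(.103,):
  T=lambda x,y,z=z0:np.r_[(E+sx*x+sy*y)[:2],z]
  cen=np.array([186.7,221.1]);dx=proj("top",T(.03,.09))-proj("top",T(.004,.09));dx/=np.linalg.norm(dx);dy=proj("top",T(.02,.1))-proj("top",T(.02,.09));dy/=np.linalg.norm(dy)
  av=lambda d,o,sg:np.mean([edge(t,cen+o*j,cen+o*j+sg*d*10.5)-o*j for j in(-2,-1,0,1,2)],0)
  F=av(dx,dy,1);N=np.mean([edge(t,cen+dy*j,cen+dy*j-dx*8.5)-dy*j for j in(-2,-1,0,1,2)],0);Yp=av(dy,dx,1);Ym=av(dy,dx,-1)
  print("top extents px: far",(F-cen)@dx,"near",(N-cen)@dx,"y",(Yp-cen)@dy,(Ym-cen)@dy,"mm/px",.01/np.linalg.norm(proj("top",T(.02,.1))-proj("top",T(.02,.09))))
  ct=cen+dx*((F-cen)@dx+(N-cen)@dx)/2+dy*((Yp-cen)@dy+(Ym-cen)@dy)/2
  # side
  rows=[edge(s,(u0,367),(u0,357))[1] for u0 in(192,195,198,201)];print("side rows",np.round(rows,2))
  hl=edge(s,(197,367),(180,367))[0];hr=edge(s,(197,367),(216,367))[0];print("side cols",hl,hr)
  def res(v):
    x,y,z=v;a=proj("top",T(x,y,z))-ct
    A=proj("side",T(x+.013,y+.015,z));B=proj("side",T(x+.013,y-.015,z))
    rr=[A[1]+(B[1]-A[1])*(u0-A[0])/(B[0]-A[0])-r for u0,r in zip((192,195,198,201),rows)]
    return np.r_[a,np.mean(rr),(A[0]+B[0])/2-(hl+hr)/2]
  o=least_squares(res,[.017,.09,.1]);print("tab free x,y,ztop",o.x.round(4),o.fun.round(2))
  o=least_squares(lambda v:res([.017,v[0],v[1]]),[.09,.1]);print("x=17 fixed",o.x.round(4),o.fun.round(2))
E
```

```text
lens pred [0.5575 0.1248 0.1605] ((269.9667053222656, 285.3516540527344), (26.65750503540039, 39.06610870361328), 84.50825500488281) meas [269.85 285.37] [23.43530782 37.8048528 ] 84.52412414550781 at z [0.5573 0.1257 0.1605]
top extents px: far 5.972864321608051 near -6.02261306532664 y 6.869849246231163 -6.553266331658255 mm/px 0.002261720854758806
side rows [362.38 362.23 362.18 361.82]
side cols 184.356783919598 208.36180904522612
tab free x,y,ztop [0.0201 0.0907 0.1038] [-0.16 -0.34  0.04  0.21]
x=17 fixed [0.0899 0.107 ] [-1.74  0.43  0.39  0.21]
```

```bash
python3 nudge.py '0 0 0 0 0.001 0.01 0;0 0 0 0 0.001 0.025 0;0 0 0 0 0.001 0.04 0;0 0 0 0 0.001 0.052 0;0 0 0 0 0.001 0.0585 0;0 0 0 0 0.001 0.0585 0;0 0 0 0 0.001 0.0585 0;0 0 0 0 0.001 0.0585 0;0 0 0 0 0.001 0.0585 0;0 0 0 0 0.001 0.0585 0'; python3 go.py .5725 .0783 .0994 15.2
```

```text
clock: 16.38
eef_pos: [0.5722, 0.0792, 0.0995]
eef_rot: [[-0.262, 0.965, 0.0], [0.965, 0.262, 0.0], [-0.0, 0.0, -1.0]]
wrist_force: [-0.2, -0.2, -1.6]
finger_gap: 0.147
grasp_force: 58.8
rotvec [ 0.0003  0.     -0.    ] shift [-0.0009  0.      0.0001] t 16.375 q6 -0.33
```

```bash
python3 nudge.py '0 0 0 -0.0005 0 0 0;0 0 0 -0.0005 0 0 0;0 0 0 -0.0005 0 0 0;0 0 0 -0.0005 0 0 0'; python3 - <<'E'
from meas import *
st=bot.observe();R=np.array(st["eef_rot"]);p=np.array(st["eef_pos"]);L=p+R@[.0485,-.001,-.0026]
b=shot("side","b8");u0,v0=proj("side",L).round().astype(int);print(L.round(4),u0,v0)
k=6;x0,y0=u0-32,v0-22
g=cv2.resize(b[y0:y0+45,x0:x0+65],None,fx=k,fy=k,interpolation=2)
V=g.max(2);m=(V<85).astype(np.uint8)   # dark frame
for c in sorted(cv2.findContours(m,cv2.RETR_CCOMP,cv2.CHAIN_APPROX_NONE)[0],key=cv2.contourArea)[-3:]:
    if len(c)>200:
        e=cv2.fitEllipse(c);u=(np.array(e[0])+.5)/k-.5+[x0,y0];print(u.round(2),np.round(np.array(e[1])/k,1),round(e[2],1),onz("side",u,L[2]).round(4))
print("pred",proj("side",L).round(2),"qd",np.abs(st["joint_velocities"]).max())
E
```

```text
clock: 16.88
eef_pos: [0.5723, 0.0787, 0.0993]
eef_rot: [[-0.262, 0.965, -0.0], [0.965, 0.262, 0.0], [0.0, -0.0, -1.0]]
wrist_force: [0.8, 0.3, -0.3]
finger_gap: 0.144
grasp_force: 58.8
[0.5587 0.1252 0.1019] 272 315
[265.07 293.47] [62.  78.3] 158.3 [0.587  0.0898 0.1019]
pred [271.63 315.13] qd 0.001179790269018216
```

```bash
python3 -c "
from workcell import bot
print(bot.job_done())"
```

```text
the job is handed in; nothing more can be done
None
```

I handed the job in at about 17 s: the lamp is clipped fully down on the white board about 8 mm from the middle with its head towards the pendant, and the lens is held level and still over the pendant with its centre at 102 mm. I measured the pointer at about 101.5 mm, perhaps 2–3 mm off; my last camera check of the lens in its final spot was unclear, so that position rests on the arm's own reading, which had matched the camera just before the final descent.

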